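# Index and seat the turntable plate of a board holder

### The job

Make the rotating board holder ready for work: with a fingertip push the yellow stud round until the notch in the aluminium plate's rim stands over the brass pin beside the red block, then press the middle of the plate down until it is fully home over the pin, and leave it there. Only touch and push: do not grip the stud, do not lift the plate, and leave everything else on the bench where it is.

Things in the scene. Friction and masses are not known exactly. Their poses are not given: they have to be found in the camera images.
- nest: fixed black base of the board holder, 172 mm diameter, 10 mm high, with a dark steel step (132 mm diameter, top 17 mm above the bench) where the plate finally lies. Origin: centre of the underside, on the bench; z up, x from the centre towards pin and red block. The red block (12 x 22 mm, 34 mm high) stands outside the plate's rim, 74 to 86 mm from the centre, and shows where the pin is
- pin (a point): tip of the upright brass pin of the base, 60 mm from the base's centre along its x axis, 24 mm above the bench; pin 8 mm in diameter, its tip tapered to 3 mm. Hidden under the plate until the notch is over it
- plate: loose level aluminium disc, 140 mm diameter, 8 mm thick, 0.2 to 0.36 kg, centred on the base by a hidden spigot, turns endlessly either way. Origin: centre of its underside, 26 mm above the bench at the start, 17 mm when seated; z up, x towards the notch. A green circuit board (56 x 26 mm with clips, 6 mm high) is fixed on it, centred 42 mm from the centre along -y
- collar (a joint): hidden friction collar that carries the plate: 0 at the start (plate up, 2 mm clear of the pin), grows to 0.009 m as the plate is pressed home. It does not drop by itself even with the notch over the pin; a press of 5 to 12 N moves it and it stays where it is left. Pressed with the notch elsewhere, the plate catches on the pin after 2 mm and ends up tipped about 3 degrees, not seated
- notch (a point): point in the notch of the plate's rim that must come over the pin: 60 mm from the plate's centre along its x axis, at the level of its underside. The notch is a slot through the plate, 11 mm wide, open at the rim, from 52 to 70 mm from the centre; the tapered pin finds it if it is within about 3 mm sideways
- pad (a point): centre of the top of the black rubber press pad in the middle of the plate: 40 mm diameter, 3 mm above the plate's top, 11 mm above its underside. Here the plate is pressed down
- stud: yellow upright stud fixed on the plate, 14 mm diameter, 22 mm high; 1 to 3 N against its side turns the plate, which stops when the push stops. Origin: centre of its foot on the plate's top, 48 mm from the plate's centre along the plate's y axis (90 degrees counter-clockwise from the notch, seen from above). The plate is bare for 35 mm on either side of it
- spool: solder spool with red flanges, standing, 54 mm diameter, 46 mm high, origin at the centre of its underside; a bystander beside the holder, leave alone
- flux_jar: small amber jar with white cap, 44 mm diameter, 45 mm high, origin at the centre of its underside; a bystander beside the holder, leave alone
- parts_tray: black component tray 60 x 80 x 20 mm, origin at the centre of its underside; a bystander beside the holder, leave alone
- tweezers: steel tweezers lying along their x axis, about 155 mm long, 11 mm wide, 5 mm high, origin on the underside 60 mm from the blue end; a bystander beside the holder, leave alone
- driver: screwdriver with yellow handle lying on the left, 170 mm long along its x axis; a bystander, leave alone
- brush: small brush with black handle lying on the right, 160 mm long along its x axis; a bystander, leave alone
- syringe: white syringe with green tip lying far left, about 140 mm long along its x axis, 24 mm high at most; a bystander, leave alone
There are look-alikes about, which are no part of the job. Of the things like the nest, leave any that is purple; of the rest the smaller one is meant.

How it is judged:
At the end, for the whole second after the job is handed in: The plate lies seated on the base: its underside 15 to 19 mm above the base's underside (17 mm when home), level within 0.04 rad, at rest, its notch within 4 mm of the pin; every bystander is within 20 mm of where it started (horizontal distance between notch and pin below 0.004 m and z of plate in the frame of nest between 0.015 and 0.019 m and angle between plate's own z axis and vertical below 0.04 rad and linear speed of plate below 0.02 m/s and distance of each of spool, flux_jar, parts_tray, tweezers, driver, brush, syringe from where it was at the start of the episode below 0.02 m); the robot touches nothing.
It fails at once if the plate is lifted more than 5 mm above where it started (z of plate in the frame of nest above 0.031 m).
It fails at once if the plate is tipped by more than 0.12 rad (angle between plate's own z axis and vertical above 0.12 rad).
It fails at once if the stud is gripped or forced (more than 30 N on it) (contact force between the fingers and stud above 30 N).
It fails at once if a bystander is moved by more than 20 mm or lifted (distance of any of spool, flux_jar, parts_tray, tweezers, driver, brush, syringe from where it was at the start of the episode above 0.02 m).
It also fails if it takes over 72 s, if anything falls off the work surface, if the arm or the gripper's body presses on something with over 40 N, if the wrist force passes 120 N, or if a joint passes its speed limit or range.

### The arm

A 6-joint arm with a two-finger parallel gripper is mounted at the origin on the work surface. World frame = base frame: x ahead of the robot, y to its left, z up, the work surface at z = 0. Lengths are in m, angles in rad, forces in N, time in s.
With the tool pointing down it reaches from about 0.275 to 0.825 m from the base axis. Payload 4.9 kg.
Tool frame: the origin (TCP) lies at the very end of the fingers, on their centre line; the grasp point (between the pads) lies 19 mm behind it (arm.grip_depth is the distance from the TCP to the grasp point, in m); z points along the fingers, y is the line along which they close (so a half turn about z gives the same grasp; the last joint's range is limited). The gripper opens to 85 mm and grips with 20 to 120 N. Pads are 22 mm wide; open, the fingers measure 114 mm over their backs; the gripper's body (76 mm by 85 mm) begins 54 mm behind the grasp point. The pads swing forward as they close: fully open they stand 13 mm farther back than shut.
Start: joints at [1.085, 0.326, -0.193, 1.052, 0, 1.437], TCP at [0.19, 0.516, 0.231] pointing down, gripper open.
Joint ranges: [-2.65, 2.65], [-0.97, 1.79], [-1.3, 1.35], [-1.93, 2.1], [-1.47, 1.37], [-3.14, 3.14]. Speed limits (rad/s): [2.57, 2.57, 3.14, 3.14, 3.14, 3.14].

### API

Orientations are given as [roll, pitch, yaw] about the fixed x, y, z axes, in that order (R = Rz(yaw) Ry(pitch) Rx(roll)).
In Python, from station import status, cams, arm gives the robot as it stands.
- The arm moves only by the tool drive_tool, never from a script. Its argument "plan" is a list of rows, each a list of 5 numbers: the shift along the tool's x, y, z each as a share of 0.3 m, from -1 to 1, then the turn about the tool's z as a share of 45 degrees, from -1 to 1, then the gripper command: -1 is shut, 1 is fully open, values between are in proportion. In form: [[tx, ty, tz, spin, fingers], ...]. A call has 1 to 12 rows; each row shifts and turns the commanded pose from where the row before left it, along the tool's axes as they then stand; what a row does not reach is not made up. A row lasts 1/12 s, in which the tool goes at most 41.7 mm and 7.16 degrees, less where a joint would pass 70% of its speed; a pose out of reach is approached as far as the arm can. A call with a number of a shift or a turn outside -1 to 1 is refused whole. A call with a gripper value outside its range is refused whole. The fingers move at their own pace and stop on an object; the grip force is fixed at half the most. Time passes only in rows, so rows that do not move let the fingers close. It gives the time, the measured TCP pose, the force, the opening and the grip force at its end, in the units of the state.
- status.get_state(): the state, without advancing time (a new reading comes with each control period).
- cams.read_camera(name): name is "scene" or "top" or "wrist"; returns the picture (384x512x3 uint8, blue, green, red); there is no depth.
- cams.camera_model(name): a dict with "camera_matrix" (3x3 intrinsics, pixels), "cam_to_world" (4x4, takes a point from camera to world coordinates). Camera axes: x right, y down, z forward; pixel columns grow to the right and rows downward; lengths in m; the calibration is good to about 2 mm. The wrist camera is an equidistant fisheye: a pixel r from the principal point sees the ray r / f radians off the axis. A picture is of the moment at which its call begins: read the wrist's pose just before it. camera_model takes no time and is no camera call; for the wrist camera it gives the pose at the moment of the call.
- arm.hand_in(): hands the job in; it is judged then, once.
The state is a dict: "time": time; "joint_pos": joint angles; "joint_velocities": joint speeds; "effort": joint torques, N m; "position": TCP position; "eef_rot": TCP orientation; "wrist_force": force on the tool from outside, world axes, zero at the start; "wrist_torque": the same for the moment, N m; "gripper_width": finger opening in m; "gripper_force": force on a finger pad.
Only numpy, scipy, OpenCV 4.12 (cv2) and the standard library are available. Lean on these libraries where they do the work, as an engineer would, in place of code of your own. Each camera call takes 0.05 s, during which the arm holds its last target. There are 200 camera calls.

## Working session

There is one attempt and no reset: what is moved stays moved. The work goes in short steps, Python scripts to look and compute and a tool call to move; the robot and the scene stay as the last step left them, time stands still between calls to the robot, and variables do not carry over. Pictures are saved under pics/ and viewed, at most 10 in all, crops included, and the job is handed in when it is done.

Besides the shell and the picture viewer there is one more tool, called as name(argument=value, ...) on one line, values as JSON. drive_tool: Moves the arm, as the interface text tells. Shift numbers are shares of 0.3 m and turn numbers shares of 45 degrees, none past 1 either way. Its arguments: {"type":"object","properties":{"plan":{"type":"array"}},"required":["plan"]}

```bash
mkdir -p pics
cat > h.py <<'E'
import numpy as np,cv2
from station import status,cams,arm
def ray(m,px):
    K=np.array(m["camera_matrix"]);T=np.array(m["cam_to_world"])
    d=np.linalg.inv(K)@np.array([px[0],px[1],1.]);return T[:3,3],T[:3,:3]@d
def onz(m,px,z):
    o,d=ray(m,px);return o+d*(z-o[2])/d[2]
E
python3 - <<'E'
from h import *
s=status.get_state();print(s["time"],s["position"],s["eef_rot"],s["gripper_width"])
a=cams.read_camera("scene");b=cams.read_camera("top")
cv2.imwrite("pics/raw_s.png",a);cv2.imwrite("pics/raw_t.png",b)
cv2.imwrite("pics/a.png",cv2.resize(b,(800,600),interpolation=cv2.INTER_CUBIC))
cv2.imwrite("pics/b.png",cv2.resize(a,(800,600),interpolation=cv2.INTER_CUBIC))
for n in("scene","top"):
    m=cams.camera_model(n);print(n,np.round(m["camera_matrix"],1).tolist(),np.round(m["cam_to_world"],3).tolist())
E
```

```text
0.0 [0.18922926 0.5157937  0.23050326] [-3.13988161e+00 -2.05213148e-04  2.78981551e+00] 0.08548216904622129
scene [[346.5, 0.0, 259.7], [0.0, 346.5, 191.5], [0.0, 0.0, 1.0]] [[0.376, 0.568, -0.732, 1.505], [0.927, -0.217, 0.307, -0.365], [0.015, -0.794, -0.608, 0.804], [0.0, 0.0, 0.0, 1.0]]
top [[360.0, 0.0, 257.7], [0.0, 360.0, 191.7], [0.0, 0.0, 1.0]] [[-0.002, -0.995, 0.1, 0.483], [-1.0, 0.001, -0.012, 0.043], [0.012, -0.1, -0.995, 1.273], [0.0, 0.0, 0.0, 1.0]]
```

View pics/a.png

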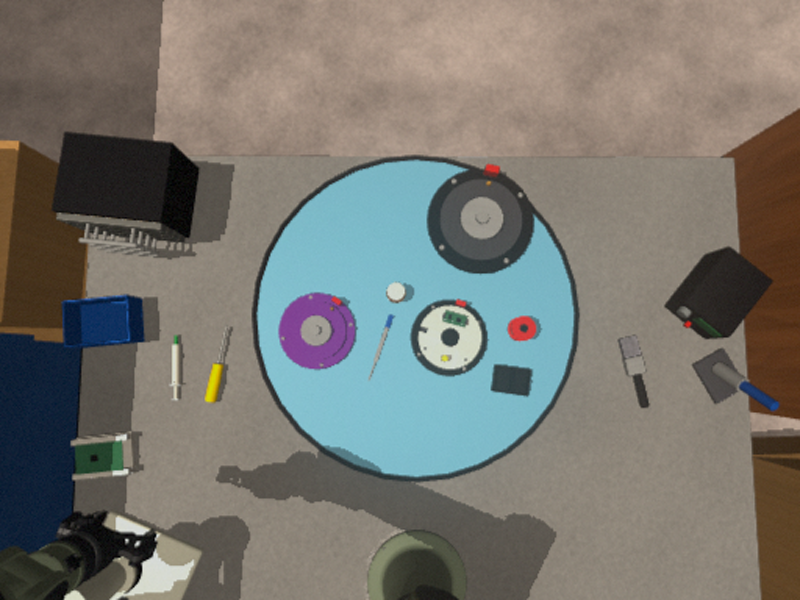

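View pics/b.png

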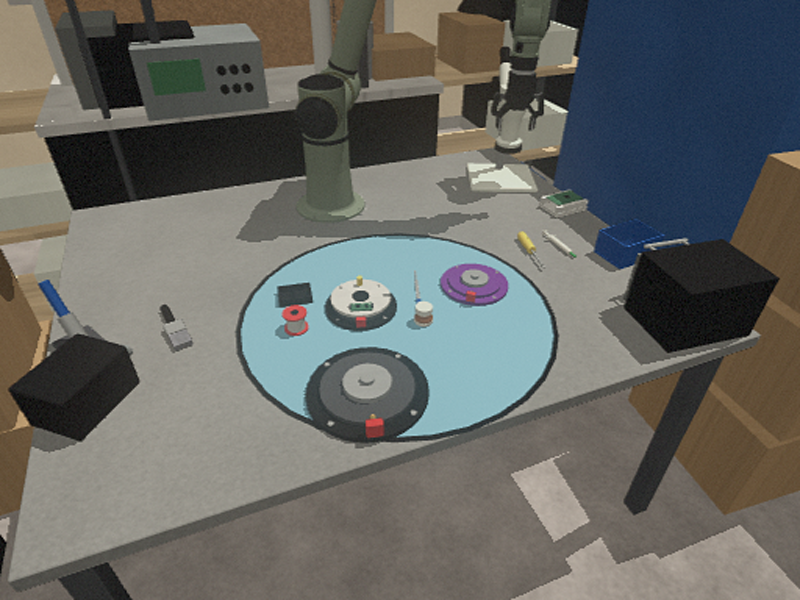

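Top view (800×600): there are three nest-like bases. One is purple at (317,330), which is excluded. One is large and dark at (481,220). The small black base at (450,337) carries the pale plate with the green board, yellow stud (445,358), notch (422,330) and red block (461,303). The small black one is meant, as it is the smaller of the two that aren't purple. I'll confirm it in a crop and measure.

Run:
```python
from h import *
b=cv2.imread("pics/raw_t.png");m=cams.camera_model("top")
c=b[180:250,250:330];cv2.imwrite("pics/c.png",cv2.resize(c,None,fx=7,fy=7,interpolation=cv2.INTER_CUBIC))
hsv=cv2.cvtColor(b,cv2.COLOR_BGR2HSV)
x0,y0,x1,y1=255,180,322,250
def cen(mask,z,name):
    M=np.zeros_like(mask);M[y0:y1,x0:x1]=mask[y0:y1,x0:x1]
    n,l,st,ce=cv2.connectedComponentsWithStats(M)
    i=1+np.argmax(st[1:,4]);p=onz(m,ce[i],z);print(name,st[i,4],ce[i].round(1),p.round(4));return p,(l==i).astype(np.uint8)
red=cv2.inRange(hsv,(0,120,80),(8,255,255))|cv2.inRange(hsv,(172,120,80),(180,255,255))
red[:, 305:]=0
yel=cv2.inRange(hsv,(20,110,100),(35,255,255))
pl=cv2.inRange(hsv,(0,0,140),(180,60,255))
R,_=cen(red,.034,"red");Y,_=cen(yel,.050,"stud");P,M=cen(pl,.034,"plate")
cn=max(cv2.findContours(M,cv2.RETR_EXTERNAL,cv2.CHAIN_APPROX_NONE)[0],key=len)
h=cv2.convexHull(cn);e=cv2.fitEllipse(h);C=onz(m,e[0],.034);print("ellipse",e,C.round(4))
dk=cv2.inRange(hsv,(0,0,0),(180,255,80));Q,_=cen(dk,.01,"dark")
for n,p in(("red",R),("stud",Y)):
    d=p-C;print(n,np.hypot(d[0],d[1]),np.degrees(np.arctan2(d[1],d[0])))
```

```text
red 20 [294.4 193.6] [ 0.6018 -0.0991  0.034 ]
stud 12 [284.3 228.8] [ 0.481  -0.0617  0.05  ]
plate 1052 [287.4 216.6] [ 0.5225 -0.074   0.034 ]
ellipse ((287.64013671875, 215.78457641601562), (40.005489349365234, 41.82085037231445), 161.13558959960938) [ 0.5253 -0.0749  0.034 ]
dark 110 [305.5 216. ] [ 0.5253 -0.1398  0.01  ]
red 0.08019762707209888 -17.565785548795514
stud 0.046219234766345096 163.45264147370193
```

View pics/c.png

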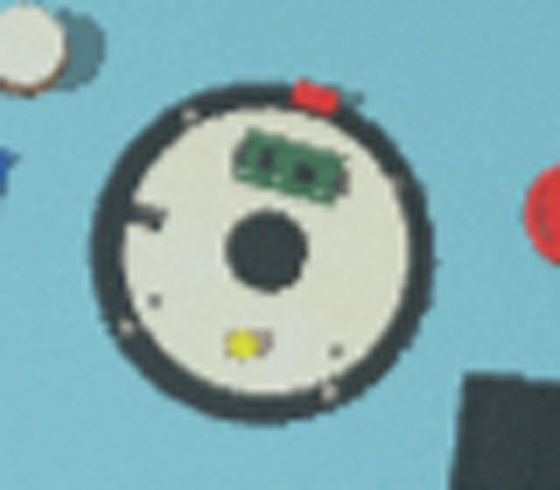

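The crop confirms it. The small black base has the plate with the notch at about (148,217), the stud at (243,345), the board at (290,165) and the red block at (316,98). The measured radii (red 80 mm, stud 46 mm) match the given sizes. The stud is at 163.5° and must go to about 72.4°, so the plate turns about 91° clockwise. I'll close the fingers and move over.

drive_tool(plan=[[-0.066,-0.066,0,0,-1],[-0.066,-0.066,0,0,-1],[-0.066,-0.066,0,0,-1],[-0.066,-0.066,0,0,-1],[-0.066,-0.066,0,0,-1],[-0.066,-0.066,0,0,-1],[-0.066,-0.066,0,0,-1],[-0.066,-0.066,0,0,-1],[-0.066,-0.066,0,0,-1],[-0.066,-0.066,0,0,-1],[-0.066,-0.066,0,0,-1],[-0.066,-0.066,0,0,-1]])

```text
time: 1.1
position: [0.3307, 0.2101, 0.2311]
eef_rot: [-3.141, -0.0, 2.79]
wrist_force: [0.6, 0.5, -0.6]
gripper_width: -0.0
gripper_force: 0.0
```

drive_tool(plan=[[-0.066,-0.066,0,0,-1],[-0.066,-0.066,0,0,-1],[-0.066,-0.066,0,0,-1],[-0.066,-0.066,0,0,-1],[-0.066,-0.066,0,0,-1],[-0.066,-0.066,0,0,-1],[-0.066,-0.066,0,0,-1],[-0.066,-0.066,0,0,-1],[-0.066,-0.066,0,0,-1],[-0.066,-0.066,0,0,-1],[-0.066,-0.066,0,-0.08,-1],[0,0,0,0,-1]])

```text
time: 2.1
position: [0.4622, -0.072, 0.231]
eef_rot: [-3.14, 0.002, 2.85]
wrist_force: [0.9, -0.1, 0.2]
gripper_width: 0.0001
gripper_force: 0.0
```

Run:
```python
from h import *
m=cams.camera_model("wrist");w=cams.read_camera("wrist");cv2.imwrite("pics/d.png",w)
s=status.get_state();print(s["time"],s["position"],np.degrees(s["eef_rot"]),s["gripper_width"],s["wrist_force"],s["joint_pos"])
print(m)
```

```text
2.15 [ 0.46076294 -0.07000113  0.23082606] [-1.79992291e+02 -1.35378408e-02  1.63234893e+02] -0.0003473733734244842 [ 0.33393025 -0.62545923 -1.12228576] [-3.09266972e-01  1.71570156e-01 -4.00378774e-01  9.99081402e-01
 -1.38460650e-04 -1.66606557e-02]
{'camera_matrix': array([[297.31863964,   0.        , 255.18479483],
       [  0.        , 297.31863964, 195.93209136],
       [  0.        ,   0.        ,   1.        ]]), 'cam_to_world': array([[ 0.28724999,  0.92384046,  0.25299456,  0.3983214 ],
       [ 0.95785431, -0.27660725, -0.07748259, -0.05196672],
       [-0.00160142,  0.26458881, -0.96435999,  0.37375738],
       [ 0.        ,  0.        ,  0.        ,  1.        ]])}
```

View pics/d.png

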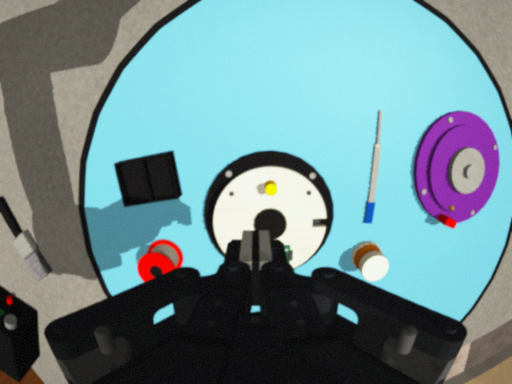

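The wrist view shows the stud at (270,188), the pad at (270,220) and the notch at (320,222). The closed fingers hide the red block. I'll take a refined fix from this view.

```bash
cat >> h.py <<'E'
def fray(m,px):
    K=np.array(m["camera_matrix"]);T=np.array(m["cam_to_world"])
    u=np.array([(px[0]-K[0,2]),(px[1]-K[1,2])]);r=np.hypot(*u)+1e-9;t=r/K[0,0]
    return T[:3,3],T[:3,:3]@np.array([*(u/r*np.sin(t)),np.cos(t)])
def fonz(m,px,z):
    o,d=fray(m,px);return o+d*(z-o[2])/d[2]
def comp(mask,seed,rad=25):
    M=np.zeros_like(mask);x,y=seed;sl=(slice(max(y-rad,0),y+rad),slice(max(x-rad,0),x+rad));M[sl]=mask[sl]
    n,l,st,ce=cv2.connectedComponentsWithStats(M)
    i=1+np.argmax(st[1:,4]);return ce[i],st[i]
def circ(pts):
    A=np.c_[2*pts[:,:2],np.ones(len(pts))];s=np.linalg.lstsq(A,(pts[:,:2]**2).sum(1),rcond=None)[0]
    return s[:2],np.sqrt(s[2]+s[:2]@s[:2])
def wplate(w,m,ztop=.034):
    "circle fit of the white plate's rim seen by the wrist camera"
    hsv=cv2.cvtColor(w,cv2.COLOR_BGR2HSV);pl=cv2.inRange(hsv,(0,0,170),(180,70,255))
    n,l,st,ce=cv2.connectedComponentsWithStats(pl);i=1+np.argmax(st[1:,4])
    c=max(cv2.findContours((l==i).astype(np.uint8),cv2.RETR_EXTERNAL,cv2.CHAIN_APPROX_NONE)[0],key=len)[:,0]
    P=np.array([fonz(m,q,ztop) for q in c]);Q=P
    C,r=circ(P)
    for _ in range(15):
        e=np.abs(np.hypot(*(P[:,:2]-C).T)-r);Q=P[e<=max(.0015,np.percentile(e,60))] ;C,r=circ(Q)
    return C,r,len(Q)
E
python3 - <<'E'
from h import *
m=cams.camera_model("wrist");w=cv2.imread("pics/d.png");hsv=cv2.cvtColor(w,cv2.COLOR_BGR2HSV)
C,r,n=wplate(w,m);print("plate",C,r,n)
c,st=comp(cv2.inRange(hsv,(22,120,120),(36,255,255)),(270,188));Y=fonz(m,c,.048);print("stud",c,st,Y)
d=Y[:2]-C;print(np.hypot(*d),np.degrees(np.arctan2(d[1],d[0])))
c,st=comp(cv2.inRange(hsv,(0,0,0),(180,255,90)),(318,222),9);N=fonz(m,c,.03);print("notch",c,st,N)
d=N[:2]-C;print(np.hypot(*d),np.degrees(np.arctan2(d[1],d[0])))
E
```

```text
plate [ 0.52369531 -0.06958556] 0.06949180043507289 245
stud [270.26618705 187.70503597] [265 181  12  14 139] [ 0.47766351 -0.05665758  0.048     ]
0.04781275109738656 164.31265422501565
notch [320.64179104 222.14925373] [314 219  13   8  67] [ 0.54281611 -0.00848386  0.03      ]
0.06402361026598474 72.62331951589303
```

drive_tool(plan=[[-0.047,-0.062,0,0,-1],[0,0,0.09,0,-1],[0,0,0.09,0,-1],[0,0,0.09,0,-1],[0,0,0.09,0,-1],[0,0,0.09,0,-1],[0,0,0.07,0,-1],[0,0,0.05,0,-1],[0,0,0.03,0,-1],[0,0,0.02,0,-1],[0,0,0,0,-1],[0,0,0,0,-1]])

```text
time: 3.15
position: [0.4685, -0.0897, 0.0457]
eef_rot: [3.142, 0.0, 2.853]
wrist_force: [0.8, -0.5, -0.4]
gripper_width: -0.0002
gripper_force: 0.0
```

Run:
```python
from h import *
m=cams.camera_model("wrist");w=cams.read_camera("wrist");cv2.imwrite("pics/e.png",w)
s=status.get_state();print(s["time"],s["position"],np.degrees(s["eef_rot"]),s["wrist_force"])
```

```text
3.2 [ 0.46895108 -0.08995274  0.04607106] [1.79999286e+02 7.27636314e-02 1.63452619e+02] [ 0.61507439  0.71391343 -0.13740469]
```

View pics/e.png

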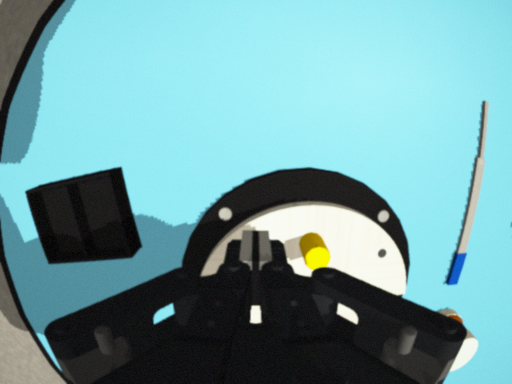

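The fingers are at (255,245) and the stud at (315,250). The gap is about 33 px (roughly 18 mm) and the way is clear. I'll approach along tool +y, then push in an arc.

drive_tool(plan=[[0,0.013,0.005,0,-1],[0,0.013,0,0,-1],[0,0.013,0,0,-1],[0,0.01,0,0,-1],[0,0.006,0,0,-1],[0,0.006,0,0,-1],[0,0.004,0,0,-1],[0,0,0,0,-1]])

```text
time: 3.87
position: [0.474, -0.0711, 0.0438]
eef_rot: [3.142, 0.0, 2.853]
wrist_force: [0.2, -0.2, 0.3]
gripper_width: -0.0001
gripper_force: 0.3
```

drive_tool(plan=[[0.003,0.011,0,0.089,-1],[0.003,0.011,0,0.089,-1],[0.003,0.011,0,0.089,-1],[0.003,0.011,0,0.089,-1],[0.003,0.011,0,0.089,-1],[0.003,0.011,0,0.089,-1],[0,0,0,0,-1]])

```text
time: 4.45
position: [0.478, -0.0509, 0.0437]
eef_rot: [3.141, -0.0, 2.433]
wrist_force: [-0.1, 0.3, -0.5]
gripper_width: -0.0
gripper_force: 0.0
```

Run:
```python
from h import *
m=cams.camera_model("wrist");w=cams.read_camera("wrist");b=cams.read_camera("top")
cv2.imwrite("pics/f.png",np.hstack([w[150:300,150:400],cv2.resize(b[180:250,250:330],None,fx=2.14,fy=2.14)[:150]]))
s=status.get_state();print(s["time"],s["position"],np.degrees(s["eef_rot"]),s["wrist_force"])
```

```text
4.55 [ 0.4777937  -0.05111869  0.04369767] [ 1.79985492e+02 -2.15641226e-02  1.39527635e+02] [-3.88960851e-01 -1.05459755e-04  2.94935368e-01]
```

View pics/f.png

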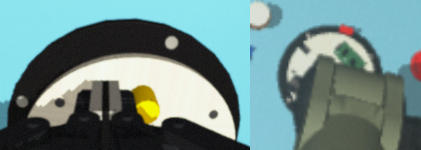

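The finger is against the stud and the plate has turned about 25°. The stud is beside the fingers at (147,105) in the crop. I'll continue the arc.

drive_tool(plan=[[0.003,0.011,0,0.089,-1],[0.003,0.011,0,0.089,-1],[0.003,0.011,0,0.089,-1],[0.003,0.011,0,0.089,-1],[0.003,0.011,0,0.089,-1],[0.003,0.011,0,0.089,-1],[0.003,0.011,0,0.089,-1],[0.003,0.011,0,0.089,-1],[0.003,0.011,0,0.089,-1],[0.003,0.011,0,0.089,-1],[0.003,0.011,0,0.089,-1],[0,0,0,0,-1]])

```text
time: 5.55
position: [0.504, -0.0253, 0.0436]
eef_rot: [-3.141, -0.001, 1.665]
wrist_force: [-0.5, 0.2, -0.2]
gripper_width: -0.0001
gripper_force: 0.2
```

Run:
```python
from h import *
m=cams.camera_model("wrist");w=cams.read_camera("wrist");b=cams.read_camera("top");a=cams.read_camera("scene")
for n,i in(("w",w),("t",b),("s",a)):cv2.imwrite("pics/g_%s.png"%n,i)
cv2.imwrite("pics/g.png",np.vstack([np.hstack([cv2.resize(b[180:250,250:330],(400,350)),cv2.resize(a[170:222,200:260],(400,350))]),np.pad(w[90:340,60:460],((0,0),(0,400),(0,0)))]))
s=status.get_state();print(s["time"],s["position"],np.degrees(s["eef_rot"]),s["wrist_force"],s["joint_pos"][-1])
```

```text
5.7 [ 0.5038378  -0.0256311   0.04368861] [-1.79992828e+02 -3.98409154e-03  9.54727635e+01] [ 0.72671962 -0.4358371  -0.14226387] 1.2780195056859696
```

View pics/g.png

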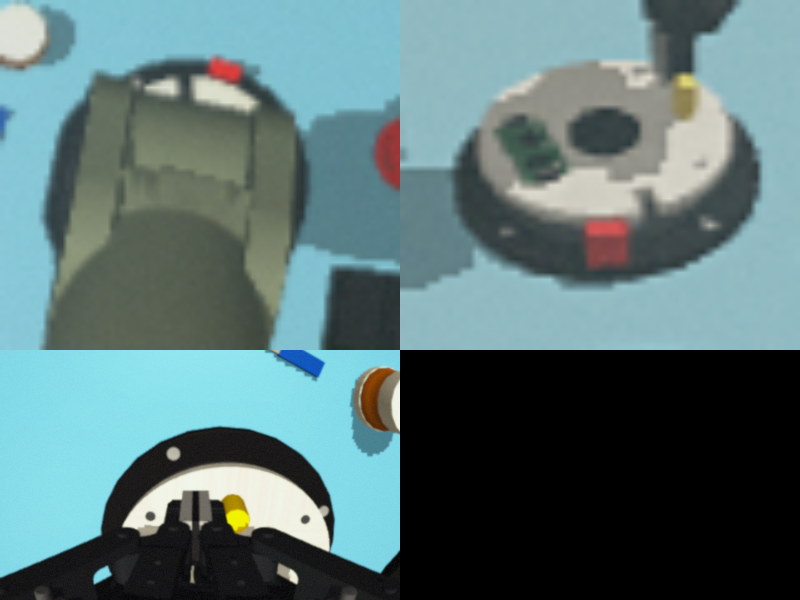

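Scene crop: the notch is at (645,205) and closing on the red block at (607,235). The stud at (684,95) is against the fingers. About 22° is left, so I'll push 16° and then retreat for a clear measurement.

drive_tool(plan=[[0.003,0.011,0,0.089,-1],[0.003,0.011,0,0.089,-1],[0.003,0.011,0,0.089,-1],[0.003,0.011,0,0.089,-1],[0,0,0,0,-1]])

```text
time: 6.12
position: [0.5174, -0.022, 0.0437]
eef_rot: [3.142, -0.0, 1.385]
wrist_force: [-0.4, 0.1, 0.1]
gripper_width: -0.0
gripper_force: 0.2
```

```bash
cat > meas.py <<'E'
from h import *
a=cams.read_camera("scene");m=cams.camera_model("scene");cv2.imwrite("pics/s_last.png",a)
s=status.get_state();print(s["time"],s["position"],np.degrees(s["eef_rot"])[2],s["wrist_force"])
hsv=cv2.cvtColor(a,cv2.COLOR_BGR2HSV)
c,st=comp(cv2.inRange(hsv,(0,150,90),(6,255,255))|cv2.inRange(hsv,(174,150,90),(180,255,255)),(231,206),10);print("red px",c,st)
# block's visible part: lies between z=10 and 34 mm, mean plane about 24 mm at front/top
R=onz(m,c,.026)
c,st=comp(cv2.inRange(hsv,(20,110,70),(35,255,255)),(242,184),15);S=onz(m,c,.046);print("stud px",c,st,S)
c,st=comp(cv2.inRange(hsv,(0,0,0),(180,255,75)),(230,189),9);P=onz(m,c,.037);print("pad px",c,st,P,"red",R)
for n,p in(("red",R),("stud",S)):
    d=(p-P)[:2];print(n,np.hypot(*d),np.degrees(np.arctan2(d[1],d[0])))
E
python3 meas.py
```

```text
6.1667 [ 0.51714776 -0.02210941  0.04372415] 79.4878274271133 [ 0.24142665 -0.24552635  0.90832051]
red px [229.16666667 203.33333333] [228 203   4   2   6]
stud px [243.36363636 185.        ] [242 183   3   6  11] [ 0.53395311 -0.02379877  0.046     ]
pad px [230.29090909 189.07272727] [226 186  10   7  55] [ 0.52901004 -0.07309046  0.037     ] red [ 0.59301886 -0.0987539   0.026     ]
red 0.0689618816893681 -21.847627314341352
stud 0.049538919555583476 84.27341222089103
```

drive_tool(plan=[[0,-0.04,0,0,-1],[0,-0.02,-0.05,0,-1],[0,0,-0.1,0,-1],[0,0,-0.1,0,-1],[0,0,-0.1,0,-1],[0,0,-0.1,0,-1],[-0.09,0,-0.1,0,-1],[-0.09,0,0,0,-1],[-0.09,0,0,0,-1],[-0.09,0.02,0,0,-1],[-0.08,0.02,0,0,-1],[0,0,0,0,-1]])

```text
time: 7.17
position: [0.4872, -0.1549, 0.209]
eef_rot: [3.14, 0.002, 1.383]
wrist_force: [0.7, -0.2, 0.3]
gripper_width: -0.0
gripper_force: 0.0
```

```bash
cat > meas2.py <<'E'
from h import *
import sys
m=cams.camera_model("wrist");w=cams.read_camera("wrist");cv2.imwrite("pics/w_last.png",w)
np.savez("w.npz",**m)
s=status.get_state();print(s["time"],s["position"],np.degrees(s["eef_rot"])[2],s["wrist_force"])
zt=float(sys.argv[1]) if len(sys.argv)>1 else .034
C,r,n=wplate(w,m,zt);print("plate",C,r,n)
hsv=cv2.cvtColor(w,cv2.COLOR_BGR2HSV)
def blob(mask,z,name,r0,r1,edge=False):
    n,l,st,ce=cv2.connectedComponentsWithStats(mask)
    for i in range(1,n):
        if st[i,4]<15: continue
        p=fonz(m,ce[i],z);d=p[:2]-C
        if r0<np.hypot(*d)<r1: print(name,ce[i].round(1),st[i,4],"r",np.hypot(*d).round(4),"ang",np.degrees(np.arctan2(d[1],d[0])).round(2))
red=cv2.inRange(hsv,(0,150,60),(6,255,255))|cv2.inRange(hsv,(174,150,60),(180,255,255))
blob(red,.034,"red",.06,.1)
blob(cv2.inRange(hsv,(22,120,80),(36,255,255)),zt+.014,"stud",.03,.07)
blob(cv2.inRange(hsv,(0,0,0),(180,255,110)),zt+.003,"dark",0,.07)
E
python3 meas2.py
```

```text
7.2167 [ 0.486801   -0.15274554  0.2087971 ] 79.25711310202944 [ 0.02160419 -0.09702313  0.03822267]
plate [ 0.52672617 -0.07306722] 0.06972780995387717 351
red [346.2 108.4] 239 r 0.0761 ang -17.54
stud [279.7  51. ] 164 r 0.0477 ang 77.62
dark [264.2 104.7] 2921 r 0.0162 ang -160.67
dark [277.5  97.5] 1035 r 0.0004 ang -116.44
dark [253.  136.3] 46 r 0.049 ang -132.46
dark [268.7 135.8] 100 r 0.042 ang -113.28
dark [287.6 138.1] 84 r 0.0447 ang -86.59
dark [299.4 138. ] 42 r 0.0491 ang -71.95
```

View pics/w_last.png

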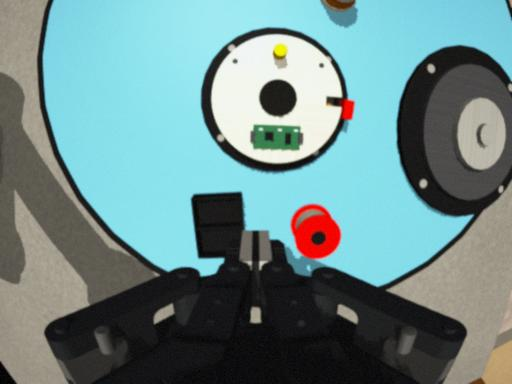

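Clear view: the red block at (346,108) is at −17.5°. The stud at (280,51) is at 77.6°, so the notch near (334,100) is at −12.4°. 5.1° clockwise remains. I'll go back behind the stud.

drive_tool(plan=[[0.1,-0.02,0,0,-1],[0.1,-0.022,0,0,-1],[0.1,0,0,0,-1],[0.1,0,0,0,-1],[0.047,0,0.05,0,-1],[0,0,0.1,0,-1],[0,0,0.1,0,-1],[0,0,0.1,0,-1],[0,0,0.1,0,-1],[0,0,0.07,0,-1],[0,0,0.03,0,-1],[0,0,0,0,-1]])

```text
time: 8.22
position: [0.4971, -0.0155, 0.0419]
eef_rot: [-3.137, -0.0, 1.387]
wrist_force: [-0.3, -0.3, -0.3]
gripper_width: -0.0003
gripper_force: 0.0
```

drive_tool(plan=[[0,0.02,0,0,-1],[0,0.02,0,0,-1],[0,0.01,0,0,-1],[0,0,0,0,-1]])

```text
time: 8.55
position: [0.5166, -0.0198, 0.0453]
eef_rot: [3.138, -0.0, 1.385]
wrist_force: [0.3, -0.7, 0.5]
gripper_width: 0.0002
gripper_force: 0.0
```

drive_tool(plan=[[0,0,0,0,-1],[0,0,0,0,-1]])

```text
time: 8.72
position: [0.5143, -0.0194, 0.0443]
eef_rot: [3.141, -0.0, 1.385]
wrist_force: [0.4, 0.9, -0.0]
gripper_width: 0.0001
gripper_force: 0.0
```

drive_tool(plan=[[-0.006,0.006,0,0,-1],[0,0.005,0,0,-1],[0.001,0.005,0,0.038,-1],[0.001,0.005,0,0.038,-1],[0.001,0.0045,0,0.037,-1],[0,0,0,0,-1],[0,0,0,0,-1]])

```text
time: 9.3
position: [0.5211, -0.0216, 0.0437]
eef_rot: [-3.141, -0.0, 1.297]
wrist_force: [-2.0, 0.8, -0.4]
gripper_width: -0.0002
gripper_force: 0.4
```

drive_tool(plan=[[0,-0.04,0,0,-1],[0,-0.02,-0.05,0,-1],[0,0,-0.1,0,-1],[0,0,-0.1,0,-1],[0,0,-0.1,0,-1],[0,0,-0.1,0,-1],[-0.09,0,-0.1,0,-1],[-0.09,0,0,0,-1],[-0.09,0,0,0,-1],[-0.09,0.02,0,0,-1],[-0.08,0.02,0,0,-1],[0,0,0,0,-1]])

```text
time: 10.3
position: [0.4801, -0.1512, 0.2091]
eef_rot: [3.14, 0.002, 1.292]
wrist_force: [0.3, -0.0, 0.7]
gripper_width: 0.0003
gripper_force: 0.0
```

```bash
python3 meas2.py | grep -v dark; python3 -c "
import cv2;w=cv2.imread('pics/w_last.png');cv2.imwrite('pics/i.png',cv2.resize(w[10:190,190:370],(540,540),interpolation=cv2.INTER_CUBIC))"
```

```text
10.35 [ 0.47982343 -0.14921133  0.20888824] 74.07214288906476 [ 0.84824954 -0.38846455 -0.46170302]
plate [ 0.52671821 -0.07315268] 0.06972987555507425 354
red [346.6 102.3] 244 r 0.0761 ang -17.79
stud [278.8  50.9] 165 r 0.0476 ang 73.47
```

View pics/i.png

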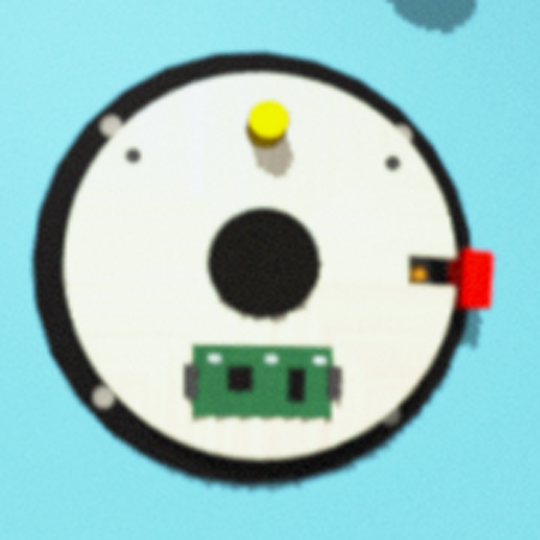

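The notch is at −16.5° and the pin direction at −17.8°, about 1.3 mm off sideways. The brass pin shows inside the slot at (419,272) in the crop, which is within tolerance. Now I'll press the pad at the centre.

drive_tool(plan=[[0.1,0.03,0,0,-1],[0.1,0.03,0,0,-1],[0.087,0.021,0,0,-1],[0,0,0.1,0,-1],[0,0,0.1,0,-1],[0,0,0.1,0,-1],[0,0,0.1,0,-1],[0,0,0.07,0,-1],[0,0,0.04,0,-1],[0,0,0.03,0,-1],[0,0,0,0,-1],[0,0,0,0,-1]])

```text
time: 11.35
position: [0.5265, -0.0703, 0.0469]
eef_rot: [-3.141, -0.0, 1.297]
wrist_force: [1.5, -1.4, 0.6]
gripper_width: 0.0003
gripper_force: 0.0
```

drive_tool(plan=[[0,0,0.01,0,-1],[0,0,0.01,0,-1],[0,0,0.005,0,-1],[0,0,0,0,-1]])

```text
time: 11.68
position: [0.5267, -0.0709, 0.0394]
eef_rot: [3.141, -0.0, 1.296]
wrist_force: [0.1, 0.2, 0.4]
gripper_width: -0.0001
gripper_force: 0.0
```

drive_tool(plan=[[-0.007,0,0.004,0,-1],[0,0,0.005,0,-1],[0,0,0.005,0,-1],[0,0,0.005,0,-1],[0,0,0,0,-1]])

```text
time: 12.1
position: [0.5262, -0.0733, 0.0338]
eef_rot: [3.141, 0.001, 1.296]
wrist_force: [-0.8, -0.1, 3.0]
gripper_width: -0.0
gripper_force: 1.3
```

drive_tool(plan=[[0,0,0.005,0,-1],[0,0,0.005,0,-1],[0,0,0.005,0,-1],[0,0,0,0,-1],[0,0,0,0,-1]])

```text
time: 12.52
position: [0.5262, -0.0733, 0.0292]
eef_rot: [3.141, 0.001, 1.296]
wrist_force: [-0.1, -1.1, 2.9]
gripper_width: -0.0003
gripper_force: 1.5
```

drive_tool(plan=[[0,0,0.004,0,-1],[0,0,0.003,0,-1],[0,0,0,0,-1]])

```text
time: 12.77
position: [0.5262, -0.0733, 0.028]
eef_rot: [3.141, 0.001, 1.296]
wrist_force: [-3.1, -1.2, 12.9]
gripper_width: 0.0002
gripper_force: 6.3
```

drive_tool(plan=[[0,0,0.003,0,-1],[0,0,0.003,0,-1],[0,0,0,0,-1]])

```text
time: 13.02
position: [0.5263, -0.0733, 0.0279]
eef_rot: [3.14, 0.001, 1.296]
wrist_force: [-8.3, 0.2, 28.9]
gripper_width: 0.0001
gripper_force: 14.5
```

The plate has hit its stop: the TCP stays at 28.0 mm, which is the seated pad height, while the force rises to 29 N. I'll retreat and check.

drive_tool(plan=[[0,0,-0.02,0,-1],[0,0,-0.05,0,-1],[0,0,-0.1,0,-1],[0,0,-0.1,0,-1],[0,0,-0.1,0,-1],[0,0,-0.1,0,-1],[-0.1,-0.03,-0.1,0,-1],[-0.1,-0.03,-0.03,0,-1],[-0.087,-0.021,0,0,-1],[0,0,0,0,-1],[0,0,0,0,-1]])

```text
time: 13.93
position: [0.4794, -0.1486, 0.2039]
eef_rot: [-3.141, -0.001, 1.293]
wrist_force: [-0.4, 0.8, -0.9]
gripper_width: 0.0004
gripper_force: 0.0
```

```bash
python3 meas2.py .025| grep -v dark; python3 -c "
import cv2;w=cv2.imread('pics/w_last.png');cv2.imwrite('pics/j.png',cv2.resize(w[10:190,190:370],(540,540),interpolation=cv2.INTER_CUBIC))"
```

```text
13.9833 [ 0.4796692  -0.14787895  0.20359083] 74.19917140873731 [-0.17546918 -0.5847499  -0.6150486 ]
plate [ 0.52679032 -0.073562  ] 0.0696761357205879 350
red [349.2 105.6] 278 r 0.0754 ang -18.0
stud [280.4  54.8] 162 r 0.0477 ang 73.56
```

View pics/j.png

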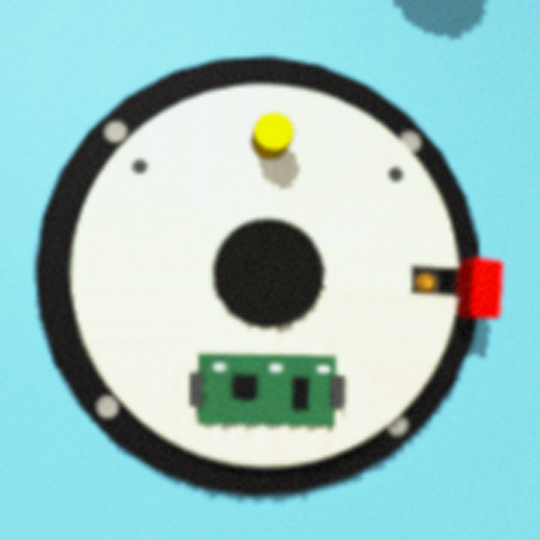

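The fitted radius of 69.7 mm at the 25 mm seated height confirms the plate is down and level. The pin stands in the notch at (426,281), about 1.6 mm off centre. Nothing else has moved and the arm is clear.

```bash
python3 -c "
from station import arm;print(arm.hand_in())"
```

```text
the job is handed in; nothing more can be done
None
```

The job is handed in (no verdict came back): the plate's notch is over the pin, about 1.6 mm off centre, the plate is pressed fully home at the seated height, and the arm is clear with no bystanders touched.

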